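# Pin the desk's swivel tray to its bracket

### The job

Lock the swivel tray to the desk bracket: take the red-headed locking pin out of the organiser, put it through the hole of the tray's yellow knuckle, and swing the tray until you feel the pin find the hidden hole of the bracket below, then seat it fully home with its collar on the knuckle and let go. Go slowly into every contact and never force the pin against the tray or the bracket (keep below 50 N), and leave the other things on the desk where they are.

Things in the scene. Friction and masses are not known exactly. Their poses are not given: they have to be found in the camera images.
- pin_mid (a point): Centre (half-way up) of the upright steel locking pin, 84 mm long, 60 g; z runs up to the head. Shank 10 mm in diameter, 40 mm long; above it a collar 22 mm across, 4 mm thick, its underside 2 mm below this point; then a red grip 16 x 16 x 40 mm, faces square to x and y. Starts in a hole of the organiser, collar on its top face.
- pin_tip (a point): Point of the pin, on its axis, 42 mm below its centre. The last 4 mm taper from 10 to 6 mm in diameter.
- organiser: Black block fixed to the desk, 56 (x) x 130 (y) x 50 mm tall, origin at the centre of its underside. Two 15 mm holes at y = +32 and -32 mm: one holds the pin, the other a white marker (either way round).
- stand: Blue stand of the tray, fixed; origin on the desk below the pivot axis (black-capped post, 40 mm across, 70 mm tall). Its deck, 38 mm high, runs under the knuckle's whole path. The fixed bracket's hole, 11.6 mm across and as deep as the deck, lies in the deck 200 mm from the axis, hidden by the tray, 6 to 32 mm of arc before the end stop: not measured, to be found by feel.
- eye (a point): Centre of the mouth (56 mm above the desk) of the upright hole, 12 mm across, 16 mm deep, in the tray's yellow knuckle, a boss 46 x 46 mm. x: along its circle of travel to the end stop; y: to the pivot axis 200 mm away. The deck is 18 mm below this rim: a pin off the bracket's hole rests there, collar 22 mm above the rim. Home: collar on the rim, point 40 mm below it.
- tray (a joint): Angle of the tray about the pivot, rad: 0 at the end stop, 0.5 swung fully out; starts at 0.24 to 0.42. A growing angle carries the knuckle along -x of point eye. About 1.5 N at the knuckle swings it and it stays where left; the bracket's hole is met somewhere between 0.16 and 0.03.
- tray_edge (a point): Middle of the top of the aluminium lip along the white tray's far edge, 62 mm above the desk; moves with the tray. The tray is 195 x 265 x 8 mm, its top 48 mm above the desk; a blue notebook on it rises to 61 mm and begins 43 mm from the knuckle's hole towards this lip.
- mug: black mug, 80 mm across, 95 mm tall, on the desk; origin under its centre; leave alone.
- flask: red bottle with white cap, 66 mm across, 190 mm tall, on the desk; origin under its centre; leave alone.
- duck: yellow toy duck, 64 mm tall, on the desk; origin under its centre; leave alone.
- clock: white desk clock, 30 x 75 x 55 mm, on the desk; origin under its centre; leave alone.
- tape: clear ring of tape lying flat, 76 mm across, 20 mm high, on the desk; origin under its centre; leave alone.
- mouse: black computer mouse, 100 x 58 x 32 mm, on the desk; origin under its centre; leave alone.
- marker: white marker with a green collar, 102 mm tall, standing in the other hole of the organiser, origin at its lower end; leave alone.

How it is judged (in metres and radians):
On the way:
1. the pin's point is in the tray's knuckle (z of pin_mid in the frame of eye below 0.036 m and horizontal distance between pin_mid and eye below 0.006 m), for 0.05 s.
At the end, for the whole second after the job is handed in: The pin stands in both knuckles, released and at rest: its collar within about 2.5 mm of the knuckle's rim, its axis within 4 mm and 0.1 rad of the hole's, the tray at rest between 0.015 and 0.18 rad. No loose thing on the desk moved more than 30 mm (z of pin_mid in the frame of eye between -0.002 and 0.0045 m and horizontal distance between pin_mid and eye below 0.004 m and angle between the z axis of pin_mid and the z axis of eye, either way round below 0.1 rad and value of joint tray between 0.015 and 0.18 rad and linear speed of pin below 0.02 m/s and velocity of joint tray between -0.05 and 0.05 rad/s and contact force between pin and the fingers below 0.1 N); the robot touches nothing.
It fails at once if the pin was forced against the tray or the bracket (more than 50 N) (contact force between pin and tray above 50 N or contact force between pin and stand above 50 N).
It fails at once if another thing on the desk was moved more than 30 mm (distance of any of mug, flask, duck, clock, tape, mouse, marker from where it was at the start of the episode above 0.03 m).
It also fails if it takes over 58 s, if anything falls off the work surface, if the arm or the gripper's body presses on something with over 40 N, if the wrist force passes 120 N, or if a joint passes its speed limit or range.

### The arm

A 6-joint arm with a two-finger parallel gripper is mounted at the origin on the work surface. World frame = base frame: x ahead of the robot, y to its left, z up, the work surface at z = 0. Lengths are in mm, angles in rad, forces in N, time in s.
With the tool pointing down it reaches from about 275 to 1000 mm from the base axis. Payload 8.4 kg.
Tool frame: the origin (TCP) lies on the mounting face of the last link; the fingertips stand 173 mm ahead of it and the grasp point (between the pads) lies 155 mm ahead of it; z points along the fingers, y is the line along which they close (so a half turn about z gives the same grasp; the last joint's range is limited). The gripper opens to 85 mm and grips with 20 to 120 N. Pads are 22 mm wide; open, the fingers measure 114 mm over their backs; the gripper's body (76 mm by 85 mm) begins 54 mm behind the grasp point. The pads swing forward as they close: fully open they stand 13 mm farther back than shut.
Start: joints at [1.29, 0.353, 1.633, -0, 1.155, -0.002], TCP at [172, 600.871, 404.681] pointing down, gripper open.
Joint ranges: [-2.63, 2.63], [-0.92, 2.1], [0.06, 2.66], [-1.3, 4.44], [0, 2.69], [-3.02, 3.02]. Speed limits (rad/s): [2.22, 2.22, 2.79, 3.14, 3.14, 3.14].

### API

Orientations are given as [roll, pitch, yaw] about the fixed x, y, z axes, in that order (R = Rz(yaw) Ry(pitch) Rx(roll)).
In Python, from rig import r gives the robot as it stands.
- The arm moves only by the tool apply_moves, never from a script. Its argument "deltas" is a list of rows, each an object with "claw": the gripper command: -1 is fully open, 1 is shut, values between are in proportion; "delta_pos": the shift along the tool's x, y, z in cm, a list of three; "yaw": the turn about the tool's z in rad. In form: [{"claw": claw, "delta_pos": [tx, ty, tz], "yaw": yaw}, ...]. A call has 1 to 8 rows; each row shifts and turns the commanded pose from where the row before left it, along the tool's axes as they then stand; what a row does not reach is not made up. A row lasts 1/8 s, in which the tool goes at most 62.5 mm and 10.7 degrees, less where a joint would pass 70% of its speed; a pose out of reach is approached as far as the arm can. A call with a gripper value outside its range is refused whole. The fingers move at their own pace and stop on an object; "grip_force" is the grip in N (left out, the last holds). Time passes only in rows, so rows that do not move let the fingers close. It gives the time, the measured TCP pose, the force, the opening and the grip force at its end, in the units of the state.
- r.sense(): the state, without advancing time (a new reading comes with each control period).
- r.grab_frame(name): name is "scene" or "top" or "wrist"; returns a dict with "img" (420x560x3 uint8, blue, green, red), "z_map" (420x560 float32, mm along the optical axis (not along the pixel's ray), 0 where there is no reading), "fx", "fy", "cx", "cy" (pixels), "eye" and "rotation" of the camera in the world; the wrist camera has in their place "T_tool_cam" (4x4, takes a point from camera to tool coordinates, whose origin is the TCP and whose axes are the flange's). Camera axes: x right, y up, looking along -z (the intrinsics and any distortion apply to the point x, -y, -z); pixel columns grow to the right and rows downward; lengths in mm; the calibration is good to about 2 mm. A picture is of the moment at which its call begins: read the wrist's pose just before it.
- r.sign_off(): hands the job in; it is judged then, once.
The state is a dict: "clock": time; "qpos": joint angles; "qvel": joint speeds; "joint_efforts": joint torques, N m; "eef_pos": TCP position; "tcp_rot": TCP orientation; "contact_force": force on the tool from outside, world axes, zero at the start; "wrist_torque": the same for the moment, N m; "opening": opening from 0.0 (shut) to 1.0 (fully open); "grasp_force": force on a finger pad.
Only numpy, scipy, OpenCV 4.12 (cv2) and the standard library are available. Lean on these libraries where they do the work, as an engineer would, in place of code of your own. Each camera call takes 0.05 s, during which the arm holds its last target. There are 200 camera calls.

## Working session

There is one attempt and no reset: what is moved stays moved. The work goes in short steps, Python scripts to look and compute and a tool call to move; the robot and the scene stay as the last step left them, time stands still between calls to the robot, and variables do not carry over. Pictures are saved under pics/ and viewed, at most 10 in all, crops included, and the job is handed in when it is done.

Besides the shell and the picture viewer there is one more tool, called after ">>>" as name([rows], argument=value, ...), one row to a line, values as JSON. apply_moves: Moves the arm, as the interface text tells. Its arguments: {"type":"object","properties":{"deltas":{"type":"array"},"grip_force":{"type":"number"}},"required":["deltas"]}

```bash
mkdir -p pics
cat > h.py <<'E'
import numpy as np, cv2, pickle
from rig import r
from scipy.spatial.transform import Rotation as R
def grab(n):
    s=r.sense(); f=r.grab_frame(n); f=dict(f)
    if 'T_tool_cam' in f:
        T=np.eye(4); T[:3,:3]=R.from_euler('xyz',s['tcp_rot']).as_matrix(); T[:3,3]=s['eef_pos']
        W=T@np.array(f['T_tool_cam']); f['eye']=W[:3,3]; f['rotation']=W[:3,:3]
    return f
def ray(f,u,v):
    d=np.stack([(np.asarray(u,float)-f['cx'])/f['fx'],-(np.asarray(v,float)-f['cy'])/f['fy'],-np.ones_like(np.asarray(u,float))],-1)
    return np.array(f['eye']),d@np.array(f['rotation']).T
def plane(f,u,v,z):
    o,d=ray(f,u,v); return o+d*((z-o[2])/d[...,2])[...,None]
def cloud(f):
    v,u=np.mgrid[0:420,0:560]; o,d=ray(f,u,v); P=o+d*f['z_map'][...,None]; P[f['z_map']==0]=np.nan; return P
E
python3 - <<'E'
from h import *
print(r.sense())
for n in ['scene','top','wrist']:
    f=grab(n); pickle.dump(f,open(f'{n}0.pkl','wb')); cv2.imwrite(f'pics/{n}0.png',f['img'])
    print(n,{k:(v if np.size(v)<17 else np.shape(v)) for k,v in f.items()})
a=[cv2.imread(f'pics/{n}0.png') for n in ['scene','top','wrist']]
E
```

```text
{'clock': 0.0, 'qpos': array([ 1.28960122e+00,  3.53618900e-01,  1.63414748e+00, -1.27047033e-05,
        1.15519389e+00, -2.41164935e-03]), 'qvel': array([-0.00103255,  0.00099179, -0.00119458, -0.00033324,  0.00037352,
        0.00039737]), 'joint_efforts': array([-1.80972864e-03, -6.05269074e+01, -3.42062330e+01, -2.34484205e-04,
        9.73709277e-03,  7.88036303e-08]), 'eef_pos': array([171.93286609, 600.63326895, 403.97407294]), 'tcp_rot': array([-3.14022501e+00,  8.31792986e-06,  2.86281434e+00]), 'contact_force': array([0.06345563, 0.20263018, 0.24595875]), 'wrist_torque': array([-0.05820117, -0.01337993,  0.03404873]), 'grasp_force': 0.0, 'opening': 0.9999302040648473}
scene {'img': (420, 560, 3), 'z_map': (420, 560), 'fx': 405.2276089257132, 'fy': 405.2276089257132, 'cx': 282.0983103971919, 'cy': 206.31617190489806, 'eye': array([1470.2465266 ,  -16.46091053,  849.93444195]), 'rotation': array([ 0.82845063, -0.01611954,  1.58011668])}
top {'img': (420, 560, 3), 'z_map': (420, 560), 'fx': 388.88194680076305, 'fy': 388.88194680076305, 'cx': 285.8906307931869, 'cy': 215.75128
[... 153 characters left out ...]
0, 3), 'z_map': (420, 560), 'fx': 291.1441284750604, 'fy': 291.1441284750604, 'cx': 280.4011048834249, 'cy': 211.23882665191513, 'T_tool_cam': array([[-5.19148292e-04,  9.64560757e-01,  2.63860334e-01,
         6.57594137e+01],
       [ 9.99999865e-01,  5.02839992e-04,  1.29343042e-04,
         1.21278162e+00],
       [-7.92030570e-06,  2.63860365e-01, -9.64560888e-01,
         3.11396537e+01],
       [ 0.00000000e+00,  0.00000000e+00,  0.00000000e+00,
         1.00000000e+00]]), 'eye': array([109.04941228, 619.89198092, 372.88807597]), 'rotation': array([[ 0.27572238, -0.92726308, -0.25329893],
       [ 0.9612365 ,  0.26563376,  0.07391279],
       [-0.00125186, -0.26385959,  0.96456029]])}
```

```bash
python3 - <<'E'
s=open('h.py').read()
s=s.replace("    return f\ndef ray","    if np.shape(f['rotation'])==(3,): f['rotation']=R.from_euler('xyz',f['rotation']).as_matrix()\n    return f\ndef ray")
open('h.py','w').write(s)
E
python3 - <<'E'
from h import *
for n in ['scene','top']:
    f=pickle.load(open(f'{n}0.pkl','rb'))
    if np.shape(f['rotation'])==(3,): f['rotation']=R.from_euler('xyz',f['rotation']).as_matrix()
    pickle.dump(f,open(f'{n}0.pkl','wb'))
    P=cloud(f); print(n,np.isnan(P[...,0]).mean(),np.nanpercentile(P[...,2],[5,30,50,95]))
    hsv=cv2.cvtColor(f['img'],cv2.COLOR_BGR2HSV); h,s,v=cv2.split(hsv)
    for c,m in dict(red=((h<8)|(h>172))&(s>130)&(v>60),yel=(h>20)&(h<35)&(s>120)&(v>80),green=(h>40)&(h<85)&(s>90)&(v>50)).items():
        k,l,st,ce=cv2.connectedComponentsWithStats(m.astype('uint8'))
        for i in range(1,k):
            if st[i,4]>15: print(c,st[i],ce[i].round(1),np.nanmedian(P[l==i],0).round(0),np.nanpercentile(P[l==i][:,2],[2,98]).round(0))
E
```

```text
scene 0.0038520408163265304 [-7.53009484e+02 -3.69138896e+01 -6.10161344e-01  2.03918707e+02]
red [  39    0   43   84 1153] [60.1 40.1] [-1375. -1567.  -211.] [-533.  277.]
red [267   0  17  24 254] [273.7   7.7] [-1374.   -89.    12.] [-57.  60.]
red [450   0  30  58 647] [465.  25.] [-1373.  1201.   -70.] [-237.   83.]
red [  64    4   31   58 1026] [80.7 27.6] [-1375. -1401.  -127.] [-343.    8.]
red [ 96   4  82  22 538] [139.1   9.3] [-1374.  -960.    -9.] [-93.  12.]
red [187   6  31  38 519] [205.8  20.9] [-1374.  -536.   -68.] [-225.    9.]
red [245   7  13  38 419] [251.3  25.8] [-1374.  -236.  -105.] [-226.    5.]
red [454  55   8   9  36] [457.3  58.8] [-1363.  1217.  -300.] [-335.  321.]
red [440  66  13  26 177] [446.5  81. ] [-1372.  1190.  -480.] [-547. -379.]
red [ 86  71  23  14 266] [97.5 77.4] [-1375. -1392.  -499.] [-550. -448.]
red [248  75  10   7  27] [253.4  76.6] [-1378.  -230.  -466.] [-496. -448.]
red [ 45 165  14  23  41] [ 52.2 176.2] [ 549. -682.  103.] [ 73. 141.]
red [464 186  21  14 199] [475.  192.5] [618. 517. 131.] [120. 145.]
yel [279 188  18  12
[... 281 characters left out ...]
9524 [-755.04396311   -3.84422131   -0.82850823   79.45786019]
red [ 94 198  20  20 250] [104.8 207.4] [594. 510. 131.] [115. 149.]
red [365 215   8   7  40] [368.8 218.1] [ 558. -249.   92.] [50. 95.]
red [512 219  14   2  21] [518.3 219.6] [ 547. -678.  100.] [ 71. 123.]
yel [332 152  12  12 111] [337.6 157.3] [ 750. -167.   50.] [29. 67.]
yel [275 217  17  17 156] [282.6 225.1] [543.   4.  56.] [51. 60.]
green [ 56 154  10   4  17] [ 61.2 155.1] [764. 674.  78.] [71. 80.]
green [ 480  251   80  116 2840] [527.3 309.4] [ 287. -703.   75.] [71. 80.]
green [514 375  17  18  91] [522.3 380.3] [  90. -679.   58.] [51. 63.]
green [465 380  40  23 264] [480.4 391.4] [  56. -554.   58.] [51. 63.]
```

View pics/top0.png

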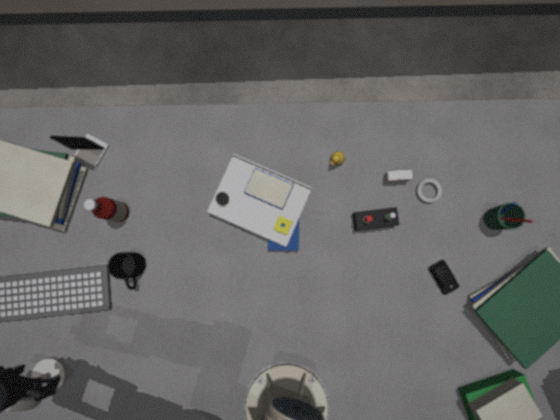

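View pics/scene0.png

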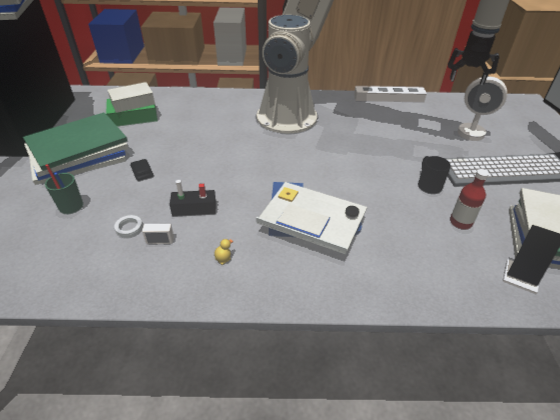

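```bash
cat >> h.py <<'E'
def tri(fs,uvs):
    A=np.zeros((3,3));b=np.zeros(3);L=[]
    for f,(u,v) in zip(fs,uvs):
        o,d=ray(f,u,v); d=d/np.linalg.norm(d); M=np.eye(3)-np.outer(d,d); A+=M;b+=M@o; L.append((M,o))
    p=np.linalg.solve(A,b); return p,[np.linalg.norm(M@(p-o)) for M,o in L]
def blobs(m,amin=15):
    k,l,st,ce=cv2.connectedComponentsWithStats(m.astype('uint8')); return [(st[i],ce[i],l==i) for i in range(1,k) if st[i,4]>=amin]
def toolvec(dw,yaw): # world delta mm -> tool cm
    c,s=np.cos(yaw),np.sin(yaw); return np.array([c*dw[0]+s*dw[1], s*dw[0]-c*dw[1], -dw[2]])/10
E
python3 - <<'E'
from h import *
t=pickle.load(open('top0.pkl','rb')); s=pickle.load(open('scene0.pkl','rb'))
P=cloud(t)
# yellow knuckle, triangulate
print('knuckle',tri([t,s],[(282.6,225.1),(287.8,193.6)]), plane(t,282.6,225.1,56))
# pin head red in scene
g=s['img'][170:220,165:220]; h,sa,v=cv2.split(cv2.cvtColor(g,cv2.COLOR_BGR2HSV))
for st,ce,m in blobs(((h<10)|(h>170))&(sa>90)&(v>50),8): print('scene red',st,ce+[165,170])
g=cv2.cvtColor(t['img'],cv2.COLOR_BGR2GRAY)
dark=(g<55)
Y,X=np.mgrid[0:420,0:560]
for nm,(x0,y0,x1,y1),z in [('org',(340,195,410,240),50),('cap',(205,180,240,215),70)]:
    mk=np.zeros_like(dark); mk[y0:y1,x0:x1]=dark[y0:y1,x0:x1]
    for st,ce,m in blobs(mk,30):
        c=max(cv2.findContours(m.astype('uint8'),0,1)[0],key=len).reshape(-1,2)
        W=plane(t,c[:,0],c[:,1],z)[:,:2].astype('float32'); print(nm,st,ce,cv2.minAreaRect(W), plane(t,*ce,z), np.nanmedian(P[m][:,2]))
# duck, mug heights
big=cv2.resize(s['img'][160:280,150:390],None,fx=3.3,fy=3.3,interpolation=2); cv2.imwrite('pics/sc.png',big)
E
```

```text
knuckle (array([543.0225489 ,   4.87546241,  51.97042654]), [np.float64(0.09363296640245344), np.float64(0.09363296640245972)]) [542.7256714    4.69176621  56.        ]
scene red [34 14  6 12 56] [201.64285714 189.35714286]
org [352 208  46  23 603] [373.79436153 219.88391376] ((557.3037719726562, -274.22430419921875), (54.11832809448242, 135.71791076660156), 6.603789806365967) [ 555.31028572 -271.5398399    50.        ] 48.47816811100677
cap [218 193  10  11  79] [221.93670886 198.26582278] ((625.903076171875, 184.3976287841797), (30.559206008911133, 27.150442123413086), 0.2696830630302429) [625.09969014 186.08862396  70.        ] 70.02299388978895
```

>>> apply_moves([
  {"claw": -1, "delta_pos": [-3.77, -4.42, 0], "yaw": 0},
  {"claw": -1, "delta_pos": [-3.77, -4.42, 0], "yaw": 0},
  {"claw": -1, "delta_pos": [-3.77, -4.42, 0], "yaw": 0},
  {"claw": -1, "delta_pos": [-3.77, -4.42, 0], "yaw": 0},
  {"claw": -1, "delta_pos": [-3.77, -4.42, 0], "yaw": 0},
  {"claw": -1, "delta_pos": [-3.77, -4.42, 0], "yaw": 0},
  {"claw": -1, "delta_pos": [-3.77, -4.42, 0], "yaw": 0},
  {"claw": -1, "delta_pos": [-3.77, -4.42, 0], "yaw": 0},
])

```text
clock: 1.15
eef_pos: [365.0, 176.2, 404.8]
tcp_rot: [3.141, 0.0, 2.863]
contact_force: [0.5, 0.7, 0.5]
opening: 1.0
grasp_force: 0.0
```

>>> apply_moves([
  {"claw": -1, "delta_pos": [-3.77, -4.42, 0], "yaw": 0},
  {"claw": -1, "delta_pos": [-3.77, -4.42, 0], "yaw": 0},
  {"claw": -1, "delta_pos": [-3.77, -4.42, 0], "yaw": 0},
  {"claw": -1, "delta_pos": [-3.77, -4.42, 0], "yaw": 0},
  {"claw": -1, "delta_pos": [-3.77, -4.42, 0], "yaw": 0},
  {"claw": -1, "delta_pos": [-3.77, -4.42, 0], "yaw": 0},
  {"claw": -1, "delta_pos": [-3.77, -4.42, 0], "yaw": 0},
  {"claw": -1, "delta_pos": [-3.77, -4.42, 0], "yaw": 0},
])

```text
clock: 2.15
eef_pos: [557.7, -247.0, 404.5]
tcp_rot: [3.141, -0.0, 2.862]
contact_force: [1.1, -0.2, 0.2]
opening: 1.001
grasp_force: 0.0
```

>>> apply_moves([
  {"claw": -1, "delta_pos": [0, 0, 0.9], "yaw": 0.147},
  {"claw": -1, "delta_pos": [0, 0, 0.9], "yaw": 0.147},
  {"claw": -1, "delta_pos": [0, 0, 0.9], "yaw": 0.147},
  {"claw": -1, "delta_pos": [0, 0, 0.9], "yaw": 0.147},
  {"claw": -1, "delta_pos": [0, 0, 0.9], "yaw": 0.147},
  {"claw": -1, "delta_pos": [0, 0, 0.9], "yaw": 0.147},
  {"claw": -1, "delta_pos": [0, 0, 0.9], "yaw": 0.147},
  {"claw": -1, "delta_pos": [0, 0, 0.9], "yaw": 0.147},
])

```text
clock: 3.15
eef_pos: [557.2, -245.0, 332.1]
tcp_rot: [-3.141, -0.0, 1.682]
contact_force: [-0.2, -0.1, 0.7]
opening: 1.0
grasp_force: 0.0
```

Run:
```python
from h import *
t=pickle.load(open('top0.pkl','rb')); s=pickle.load(open('scene0.pkl','rb'))
print('pin tri',tri([t,s],[(368.8,218.1),(201.64,189.36)]))
w=grab('wrist'); pickle.dump(w,open('w1.pkl','wb')); cv2.imwrite('pics/w1.png',w['img'])
print(r.sense()['eef_pos'],r.sense()['tcp_rot'],r.sense()['clock'],w['eye'])
P=cloud(w); h,sa,v=cv2.split(cv2.cvtColor(w['img'],cv2.COLOR_BGR2HSV))
for c,m in dict(red=((h<8)|(h>172))&(sa>130)&(v>60),yel=(h>20)&(h<35)&(sa>120)&(v>80)).items():
    for st,ce,mm in blobs(m,30): print(c,st,ce,np.nanmedian(P[mm],0),np.nanpercentile(P[mm][:,2],[5,50,95]))
```

```text
pin tri (array([ 558.56144922, -250.55293982,   75.81489152]), [np.float64(0.9163471942381151), np.float64(0.9163471942381278)])
[ 556.81330259 -244.8175874   330.93949685] [-3.13974397e+00 -1.07563399e-03  1.67513916e+00] 3.2 [ 550.8154693  -177.95192768  300.9911952 ]
red [271 208  22  32 630] [281.27142857 224.56507937] [ 559.15200185 -244.57246438   93.01559703] [62.62554444 93.01559703 94.58135467]
yel [ 478  125   63   48 2152] [507.70213755 148.52137546] [ 744.64026902 -170.05044822   40.83008323] [23.75292421 40.83008323 63.06143995]
yel [467 139  13  20  93] [472.50537634 148.1827957 ] [ 742.5532073  -172.52931904    3.89536509] [ 0.56727666  3.89536509 15.0552973 ]
```

View pics/w1.png

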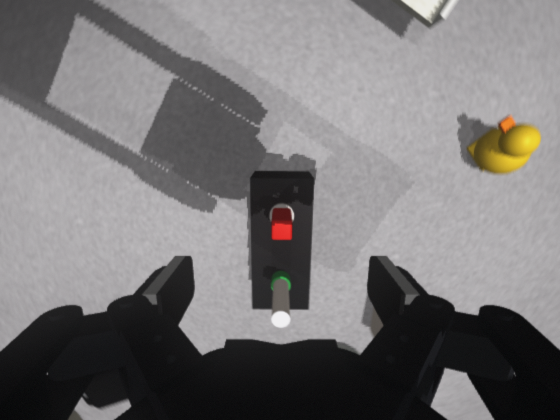

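```bash
cat >> h.py <<'E'
def pinhead(w):
    P=cloud(w); h,sa,v=cv2.split(cv2.cvtColor(w['img'],cv2.COLOR_BGR2HSV))
    b=max(blobs(((h<8)|(h>172))&(sa>130)&(v>60),30),key=lambda b:b[0][4] )
    m=b[2]; z=np.nanpercentile(P[m][:,2],90); mt=m&(P[...,2]>z-4)
    c=max(cv2.findContours(mt.astype('uint8'),0,1)[0],key=len).reshape(-1,2)
    W=plane(w,c[:,0],c[:,1],z)[:,:2].astype('float32'); v,u=np.nonzero(mt)
    return z,cv2.minAreaRect(W),plane(w,u.mean(),v.mean(),z),np.nanmean(P[mt],0),(u.mean(),v.mean())
E
python3 - <<'E'
from h import *
w=pickle.load(open('w1.pkl','rb')); print(pinhead(w))
m=(cv2.cvtColor(w['img'],cv2.COLOR_BGR2GRAY)<40); m[:160]=0;m[320:]=0;m[:,:230]=0;m[:,330:]=0
b=max(blobs(m,100),key=lambda b:b[0][4]); P=cloud(w)
c=max(cv2.findContours((b[2]&(P[...,2]>44)).astype('uint8'),0,1)[0],key=len).reshape(-1,2)
print(cv2.minAreaRect(plane(w,c[:,0],c[:,1],50)[:,:2].astype('float32')), np.nanmedian(P[b[2]][:,2]))
t=pickle.load(open('top0.pkl','rb')); print(tri([t,w],[(368.8,218.1),pinhead(w)[4]]))
E
```

```text
(np.float64(94.24024236638711), ((559.489501953125, -248.04042053222656), (15.805521965026855, 15.005969047546387), 6.327374458312988), array([ 559.40005259, -247.94937632,   94.24024237]), array([ 559.43389407, -248.24492947,   93.42311372]), (np.float64(281.38117647058823), np.float64(229.45882352941177)))
((557.9979858398438, -234.468505859375), (53.651851654052734, 37.9661750793457), 5.024050712585449) 49.49164805903152
(array([ 558.52573902, -249.16221457,   89.41990652]), [np.float64(1.1397256087718015), np.float64(1.1397256087718621)])
```

>>> apply_moves([
  {"claw": -1, "delta_pos": [-0.16, 0.1, 2.0], "yaw": 0},
  {"claw": -1, "delta_pos": [-0.17, 0.1, 2.0], "yaw": 0},
  {"claw": -1, "delta_pos": [0, 0, 1.7], "yaw": 0},
  {"claw": -1, "delta_pos": [0, 0, 0], "yaw": 0},
])

```text
clock: 3.7
eef_pos: [559.0, -247.8, 273.6]
tcp_rot: [-3.139, -0.002, 1.687]
contact_force: [-0.3, -1.0, 0.7]
opening: 1.001
grasp_force: 0.0
```

Run:
```python
from h import *
w=grab('wrist'); pickle.dump(w,open('w2.pkl','wb')); s=r.sense(); p=pinhead(w); print(s['eef_pos'],s['tcp_rot'],p)
w1=pickle.load(open('w1.pkl','rb')); print(tri([w1,w],[pinhead(w1)[4],p[4]]))
```

```text
[ 559.42703616 -247.97119277  274.69611134] [-3.14001725e+00 -9.46231344e-04  1.68725666e+00] (np.float64(94.15268032240259), ((559.4154663085938, -247.74493408203125), (15.611834526062012, 16.168167114257812), 6.715949058532715), array([ 559.42196228, -247.76244275,   94.15268032]), array([ 559.46278971, -248.14137421,   93.37544799]), (np.float64(279.990990990991), np.float64(258.7065637065637)))
(array([ 559.4987289 , -248.62191347,   92.25101981]), [np.float64(0.016104632877806044), np.float64(0.01610463287769239)])
```

>>> apply_moves([
  {"claw": -1, "delta_pos": [0, 0, 1.5], "yaw": 0},
  {"claw": -1, "delta_pos": [0, 0, 1.5], "yaw": 0},
  {"claw": -1, "delta_pos": [0, 0, 0.8], "yaw": 0},
  {"claw": -1, "delta_pos": [0, 0, 0], "yaw": 0},
  {"claw": 0.4, "delta_pos": [0, 0, 0], "yaw": 0},
  {"claw": 0.6, "delta_pos": [0, 0, 0], "yaw": 0},
  {"claw": 0.8, "delta_pos": [0, 0, 0], "yaw": 0},
  {"claw": 1, "delta_pos": [0, 0, 0], "yaw": 0},
], grip_force=40)

```text
clock: 4.75
eef_pos: [559.7, -248.1, 238.0]
tcp_rot: [3.141, 0.0, 1.687]
contact_force: [0.2, -0.1, 1.3]
opening: 0.181
grasp_force: 40.0
```

>>> apply_moves([
  {"claw": 1, "delta_pos": [0, 0, 0], "yaw": 0},
  {"claw": 1, "delta_pos": [0, 0, 0], "yaw": 0},
  {"claw": 1, "delta_pos": [0, 0, 0], "yaw": 0},
])

```text
clock: 5.12
eef_pos: [559.8, -248.1, 238.0]
tcp_rot: [3.141, 0.0, 1.687]
contact_force: [-0.9, 0.2, 4.7]
opening: 0.179
grasp_force: 40.4
```

>>> apply_moves([
  {"claw": 1, "delta_pos": [0, 0, -0.6], "yaw": 0},
  {"claw": 1, "delta_pos": [0, 0, -2.0], "yaw": 0},
  {"claw": 1, "delta_pos": [0, 0, -2.8], "yaw": 0},
  {"claw": 1, "delta_pos": [0, 0, -2.8], "yaw": 0},
  {"claw": 1, "delta_pos": [4.65, 0.3, 0], "yaw": 0},
  {"claw": 1, "delta_pos": [4.65, 0.3, 0], "yaw": 0},
  {"claw": 1, "delta_pos": [4.65, 0.3, 0], "yaw": 0},
  {"claw": 1, "delta_pos": [4.65, 0.3, 0], "yaw": 0},
])

```text
clock: 6.12
eef_pos: [549.9, -60.6, 321.1]
tcp_rot: [3.14, 0.0, 1.687]
contact_force: [-0.1, -0.5, -0.2]
opening: 0.178
grasp_force: 39.8
```

>>> apply_moves([
  {"claw": 1, "delta_pos": [0, 0, 0], "yaw": 0},
  {"claw": 1, "delta_pos": [0, 0, 0], "yaw": 0},
])

```text
clock: 6.38
eef_pos: [550.3, -62.1, 320.6]
tcp_rot: [3.14, 0.001, 1.688]
contact_force: [0.3, -0.1, -0.9]
opening: 0.179
grasp_force: 39.8
```

Run:
```python
from h import *
w=grab('wrist'); pickle.dump(w,open('w3.pkl','wb')); cv2.imwrite('pics/w3.png',w['img']); s=r.sense(); print(s['eef_pos'],s['tcp_rot'],s['clock'])
P=cloud(w); h,sa,v=cv2.split(cv2.cvtColor(w['img'],cv2.COLOR_BGR2HSV))
for st,ce,m in blobs((h>20)&(h<35)&(sa>120)&(v>80),100):
    z=np.nanmedian(P[m][:,2]); mt=m&(abs(P[...,2]-z)<5)
    cs,hi=cv2.findContours(mt.astype('uint8'),cv2.RETR_CCOMP,1)
    print(st,ce,z)
    for c in cs:
        if len(c)>12: 
            c=c.reshape(-1,2); W=plane(w,c[:,0],c[:,1],56)[:,:2].astype('float32'); print(len(c),c.mean(0),cv2.minAreaRect(W),cv2.minEnclosingCircle(W))
```

```text
[550.27107588 -62.53377844 320.41843482] [3.14064928e+00 5.54794348e-04 1.68669023e+00] 6.425
[ 243   90   80   82 3367] [282.41015741 130.96198396] 55.69809001442631
212 [280.03773585 131.41509434] ((545.44287109375, 4.593929290771484), (45.56576156616211, 45.56107711791992), 65.5227279663086) ((545.4734497070312, 5.024351119995117), 31.346881866455078)
46 [282.32608696 132.02173913] ((545.6998291015625, 4.825558185577393), (12.343684196472168, 12.463018417358398), 52.449005126953125) ((545.4920043945312, 4.7897138595581055), 6.733200550079346)
[435 299  26  16 100] [447.15 305.86] 4.002177856191082
53 [447.30188679 305.77358491] ((712.8331909179688, -130.58702087402344), (23.553335189819336, 6.806684494018555), 39.920501708984375) ((714.05712890625, -132.04977416992188), 11.871414184570312)
[448 306  42  37 613] [472.42414356 322.23980424] 36.1706292261332
49 [475.93877551 319.02040816] ((744.4035034179688, -140.5432586669922), (6.816439628601074, 23.607912063598633), 70.20601654052734) ((743.7010498046875, -142.49508666992188), 11.879179000854492)
```

View pics/w3.png

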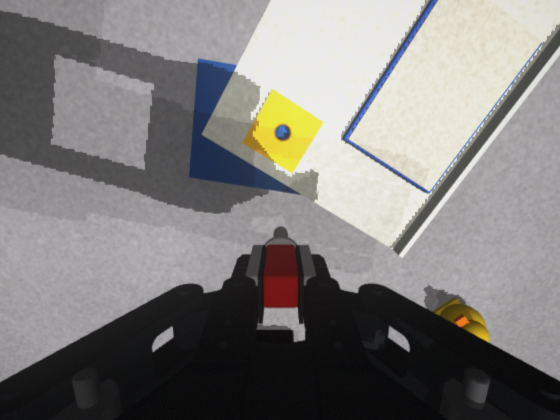

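Run:
```python
from h import *
w=pickle.load(open('w3.pkl','rb')); s=w['z_map']
print(s[222:262:2,280].round(0)); print(s[236,262:300].round(0)); print(s[229,262:300].round(0))
# points in tool frame via depth
T=np.array(w['T_tool_cam'])
v,u=np.mgrid[222:262,255:307]; z=s[222:262,255:307]; C=np.stack([(u-w['cx'])/w['fx'],-(v-w['cy'])/w['fy'],-np.ones(u.shape)],-1)*z[...,None]
Q=C@T[:3,:3].T+T[:3,3]
for i in range(0,40,2):
    m=(z[i]<240); q=Q[i][m]; 
    if len(q): print(222+i,u[i][m].min(),u[i][m].max(),q.mean(0).round(1), q[:,1].min().round(1),q[:,1].max().round(1))
```

```text
[304. 303. 305. 199. 195. 190. 187. 165. 163. 163. 162. 164. 159. 157.
 153. 152. 149. 147. 145. 143.]
[307. 307. 306. 308. 306. 307. 307. 307. 307. 306. 307. 196. 191. 188.
 166. 166. 166. 166. 165. 165. 166. 166. 166. 187. 189. 191. 307. 307.
 306. 305. 307. 308. 307. 308. 308. 307. 308. 308.]
[306. 306. 305. 306. 306. 305. 306. 306. 306. 305. 305. 305. 305. 202.
 200. 197. 199. 197. 196. 197. 198. 197. 199. 201. 204. 305. 306. 307.
 305. 305. 305. 305. 306. 305. 305. 305. 306. 305.]
226 287 306 [67.3  1.1 31.1] 1.1 1.1
228 276 285 [  9.8   1.2 202.4] -1.8 4.5
230 274 286 [  3.    1.  218.4] -3.2 5.1
232 274 287 [  2.9   1.3 214.6] -3.1 5.8
234 274 287 [  3.    1.3 210.4] -3.0 5.7
236 273 287 [  6.6   1.  196.7] -3.7 5.6
238 271 290 [  9.5   1.3 185.7] -4.2 6.7
240 268 292 [  8.6   1.  185. ] -5.9 7.9
242 266 294 [  7.5   1.  184.7] -7.0 9.0
244 265 296 [  6.4   1.3 184.4] -7.5 10.2
246 255 306 [  8.9   1.3 175.2] -11.6 14.1
248 255 306 [  8.9   1.3 172.5] -11.4 13.9
250 255 306 [  8.9   1.3 169.8] -11.1 13.6
252 255 306 [  8.9   1.3 167.3] -11.0 13.6
254 255 306 [  8.9   1.3 164.8] -10.8 13.3
256 255 306 [  8.8   1.3 162.5] -10.6 13.1
258 255 306 [  8.8   1.3 160.1] -10.4 13.0
260 255 306 [  8.7   1.3 158.2] -10.1 12.7
```

>>> apply_moves([
  {"claw": 1, "delta_pos": [2.3, 0.06, 0], "yaw": 0},
  {"claw": 1, "delta_pos": [2.3, 0.06, 0], "yaw": 0},
  {"claw": 1, "delta_pos": [2.2, 0.06, 0], "yaw": 0},
  {"claw": 1, "delta_pos": [0, 0, 0.6], "yaw": 0},
  {"claw": 1, "delta_pos": [0, 0, 0.4], "yaw": 0},
  {"claw": 1, "delta_pos": [0, 0, 0], "yaw": 0},
  {"claw": 1, "delta_pos": [0, 0, 0], "yaw": 0},
])

```text
clock: 7.3
eef_pos: [544.1, 5.2, 309.6]
tcp_rot: [-3.141, 0.0, 1.686]
contact_force: [0.5, 0.5, -0.7]
opening: 0.179
grasp_force: 39.8
```

```bash
cat >> h.py <<'E'
def tooluv(w,u,v,zt): # pixel -> tool frame at tool depth zt
    T=np.array(w['T_tool_cam']); d=np.stack([(u-w['cx'])/w['fx'],-(v-w['cy'])/w['fy'],-np.ones_like(u,float)],-1)@T[:3,:3].T
    return T[:3,3]+d*((zt-T[2,3])/d[...,2])[...,None]
E
python3 - <<'E'
from h import *
w=grab('wrist'); pickle.dump(w,open('w4.pkl','wb')); s=r.sense(); print(s['eef_pos'],s['tcp_rot'],s['clock'])
cv2.imwrite('pics/w4.png',cv2.resize(w['img'][150:330,160:400],None,fx=3,fy=3,interpolation=2))
E
```

```text
[544.08111985   5.32044807 309.7354677 ] [3.14150751e+00 5.12008333e-05 1.68609991e+00] 7.35
```

View pics/w4.png

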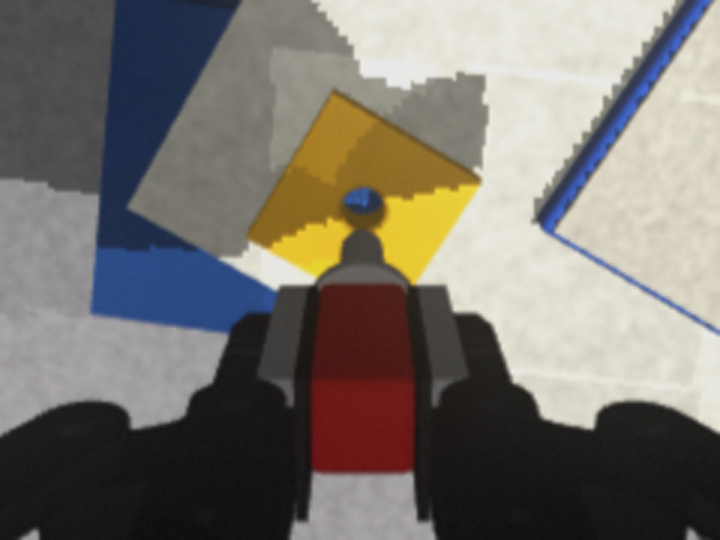

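Run:
```python
from h import *
w=pickle.load(open('w4.pkl','rb')); h,sa,v=cv2.split(cv2.cvtColor(w['img'],cv2.COLOR_BGR2HSV))
yel=((h>15)&(h<38)&(sa>110)&(v>60))
P=cloud(w)
# hole: not top-level, depth below 56 rim or blue
T=np.array(w['T_tool_cam'])
hole=np.zeros(yel.shape,bool); sl=(slice(205,229),slice(268,296))
hole[sl]=((h[sl]>95)&(h[sl]<130))|(P[sl][...,2]<52)
hole&=P[...,2]<53
for st,ce,m in blobs(hole,15): 
    c=max(cv2.findContours(m.astype('uint8'),0,1)[0],key=len).reshape(-1,2); q=tooluv(w,c[:,0].astype(float),c[:,1].astype(float),253.7)
    print('hole',st,ce,q.min(0),q.max(0),cv2.minEnclosingCircle(q[:,:2].astype('float32')))
z=w['z_map']
for i in range(224,240,2): 
    m=(z[i,255:307]<215)&(z[i,255:307]>100); print(i,np.nonzero(m)[0][[0,-1]]+255 if m.any() else None, z[i,278:284].round(0))
# knuckle boss top-left edges: fit with depth plane mask
m=yel&(abs(P[...,2]-56)<4); ys,xs=np.nonzero(m)
c=max(cv2.findContours(m.astype('uint8'),0,1)[0],key=len).reshape(-1,2); q=tooluv(w,c[:,0].astype(float),c[:,1].astype(float),253.7)[:,:2]
print(q[q[:,0].argmax()],q[q[:,1].argmax()],q[q[:,1].argmin()])
```

```text
hole [274 213  14  13 149] [280.63087248 219.02013423] [ -4.87482902  -3.83382145 253.7       ] [  5.13018748   6.56702793 253.7       ] ((0.1473703235387802, 1.5268152952194214), 5.627536773681641)
224 None [241. 241. 242. 243. 241. 241.]
226 None [235. 237. 237. 238. 237. 237.]
228 [276 285] [200. 200. 199. 199. 200. 200.]
230 [274 286] [196. 195. 196. 195. 197. 196.]
232 [274 287] [192. 192. 191. 191. 193. 192.]
234 [274 287] [190. 187. 187. 187. 188. 188.]
236 [273 287] [166. 166. 167. 166. 165. 167.]
238 [271 290] [162. 162. 164. 164. 163. 163.]
[30.73543969 -5.94199238] [ 6.75117641 31.87162335] [ -8.23398534 -28.85330787]
```

>>> apply_moves([
  {"claw": 1, "delta_pos": [0.19, 0.02, 0.5], "yaw": 0},
  {"claw": 1, "delta_pos": [0, 0, 0.8], "yaw": 0},
  {"claw": 1, "delta_pos": [0, 0, 0.7], "yaw": 0},
  {"claw": 1, "delta_pos": [0, 0, 0.3], "yaw": 0},
  {"claw": 1, "delta_pos": [0, 0, 0.1], "yaw": 0},
  {"claw": 1, "delta_pos": [0, 0, 0.1], "yaw": 0},
  {"claw": 1, "delta_pos": [0, 0, 0.1], "yaw": 0},
  {"claw": 1, "delta_pos": [0, 0, 0], "yaw": 0},
])

```text
clock: 8.35
eef_pos: [544.0, 7.7, 283.8]
tcp_rot: [3.141, -0.0, 1.687]
contact_force: [1.1, -0.6, -1.6]
opening: 0.177
grasp_force: 39.8
```

>>> apply_moves([
  {"claw": 1, "delta_pos": [0, 0, 0.1], "yaw": 0},
  {"claw": 1, "delta_pos": [0, 0, 0.1], "yaw": 0},
  {"claw": 1, "delta_pos": [0, 0, 0.1], "yaw": 0},
  {"claw": 1, "delta_pos": [0, 0, 0], "yaw": 0},
])

```text
clock: 8.85
eef_pos: [544.0, 7.6, 280.7]
tcp_rot: [3.141, 0.0, 1.687]
contact_force: [0.6, -2.2, 0.0]
opening: 0.184
grasp_force: 40.0
```

>>> apply_moves([
  {"claw": 1, "delta_pos": [0, 0, 0.15], "yaw": 0},
  {"claw": 1, "delta_pos": [0, 0, 0.15], "yaw": 0},
  {"claw": 1, "delta_pos": [0, 0, 0.15], "yaw": 0},
  {"claw": 1, "delta_pos": [0, 0, 0], "yaw": 0},
])

```text
clock: 9.35
eef_pos: [543.8, 7.6, 275.9]
tcp_rot: [-3.141, 0.0, 1.687]
contact_force: [-0.8, -3.9, 0.0]
opening: 0.179
grasp_force: 39.8
```

>>> apply_moves([
  {"claw": 1, "delta_pos": [-0.08, 0, 0], "yaw": 0},
  {"claw": 1, "delta_pos": [0, 0, 0.15], "yaw": 0},
  {"claw": 1, "delta_pos": [0, 0, 0.15], "yaw": 0},
  {"claw": 1, "delta_pos": [0, 0, 0.15], "yaw": 0},
  {"claw": 1, "delta_pos": [0, 0, 0], "yaw": 0},
])

```text
clock: 9.98
eef_pos: [544.0, 7.0, 271.4]
tcp_rot: [-3.141, -0.0, 1.687]
contact_force: [0.3, -1.9, -2.1]
opening: 0.179
grasp_force: 39.8
```

>>> apply_moves([
  {"claw": 1, "delta_pos": [-0.04, 0, 0.1], "yaw": 0},
  {"claw": 1, "delta_pos": [0, 0, 0.1], "yaw": 0},
  {"claw": 1, "delta_pos": [0, 0, 0.1], "yaw": 0},
  {"claw": 1, "delta_pos": [0, 0, 0.05], "yaw": 0},
  {"claw": 1, "delta_pos": [0, 0, 0], "yaw": 0},
])

```text
clock: 10.6
eef_pos: [544.1, 6.6, 268.2]
tcp_rot: [3.141, -0.0, 1.687]
contact_force: [0.6, -0.2, -0.5]
opening: 0.177
grasp_force: 39.8
```

>>> apply_moves([
  {"claw": 1, "delta_pos": [0, 0, 0.05], "yaw": 0},
  {"claw": 1, "delta_pos": [0, 0, 0.05], "yaw": 0},
  {"claw": 1, "delta_pos": [0, 0, 0.05], "yaw": 0},
  {"claw": 1, "delta_pos": [0, 0, 0.05], "yaw": 0},
  {"claw": 1, "delta_pos": [0, 0, 0], "yaw": 0},
])

```text
clock: 11.22
eef_pos: [544.0, 6.5, 266.1]
tcp_rot: [-3.141, 0.0, 1.687]
contact_force: [-0.1, 0.4, -1.1]
opening: 0.178
grasp_force: 39.8
```

>>> apply_moves([
  {"claw": 1, "delta_pos": [0, 0, 0.04], "yaw": 0},
  {"claw": 1, "delta_pos": [0, 0, 0.04], "yaw": 0},
  {"claw": 1, "delta_pos": [0, 0, 0.04], "yaw": 0},
  {"claw": 1, "delta_pos": [0, 0, 0], "yaw": 0},
])

```text
clock: 11.72
eef_pos: [544.2, 6.6, 265.8]
tcp_rot: [3.141, 0.0, 1.687]
contact_force: [-2.7, -1.2, 10.6]
opening: 0.178
grasp_force: 41.4
```

>>> apply_moves([
  {"claw": 1, "delta_pos": [-0.097, 0.175, -0.03], "yaw": 0},
  {"claw": 1, "delta_pos": [-0.097, 0.175, 0], "yaw": 0},
  {"claw": 1, "delta_pos": [-0.097, 0.175, 0], "yaw": 0},
  {"claw": 1, "delta_pos": [-0.097, 0.175, 0], "yaw": 0},
  {"claw": 1, "delta_pos": [-0.097, 0.175, 0], "yaw": 0},
  {"claw": 1, "delta_pos": [-0.097, 0.175, 0], "yaw": 0},
  {"claw": 1, "delta_pos": [-0.097, 0.175, 0], "yaw": 0},
  {"claw": 1, "delta_pos": [0, 0, 0], "yaw": 0},
])

```text
clock: 12.72
eef_pos: [555.9, 1.5, 265.8]
tcp_rot: [-3.138, -0.001, 1.686]
contact_force: [-8.0, 2.7, 14.5]
opening: 0.181
grasp_force: 41.9
```

>>> apply_moves([
  {"claw": 1, "delta_pos": [0, 0, -0.05], "yaw": 0},
  {"claw": 1, "delta_pos": [-0.09, 0.179, 0], "yaw": 0},
  {"claw": 1, "delta_pos": [-0.09, 0.179, 0], "yaw": 0},
  {"claw": 1, "delta_pos": [0, 0, 0], "yaw": 0},
])

```text
clock: 13.22
eef_pos: [560.0, -0.0, 265.9]
tcp_rot: [-3.139, -0.001, 1.687]
contact_force: [-5.7, 0.9, 7.1]
opening: 0.179
grasp_force: 40.9
```

>>> apply_moves([
  {"claw": 1, "delta_pos": [-0.086, 0.181, 0], "yaw": 0},
  {"claw": 1, "delta_pos": [-0.086, 0.181, 0], "yaw": 0},
  {"claw": 1, "delta_pos": [0, 0, 0], "yaw": 0},
])

```text
clock: 13.6
eef_pos: [563.8, -1.3, 265.9]
tcp_rot: [-3.139, -0.001, 1.687]
contact_force: [-5.1, -0.1, 6.9]
opening: 0.177
grasp_force: 40.9
```

>>> apply_moves([
  {"claw": 1, "delta_pos": [-0.082, 0.182, 0], "yaw": 0},
  {"claw": 1, "delta_pos": [-0.082, 0.182, 0], "yaw": 0},
  {"claw": 1, "delta_pos": [0, 0, 0], "yaw": 0},
])

```text
clock: 13.98
eef_pos: [567.5, -2.5, 265.9]
tcp_rot: [-3.139, -0.001, 1.687]
contact_force: [-5.5, 0.6, 6.6]
opening: 0.18
grasp_force: 40.9
```

>>> apply_moves([
  {"claw": 1, "delta_pos": [-0.078, 0.184, 0], "yaw": 0},
  {"claw": 1, "delta_pos": [-0.078, 0.184, 0], "yaw": 0},
  {"claw": 1, "delta_pos": [0, 0, 0], "yaw": 0},
])

```text
clock: 14.35
eef_pos: [571.4, -3.7, 265.9]
tcp_rot: [-3.139, -0.001, 1.687]
contact_force: [-5.6, 0.8, 8.3]
opening: 0.179
grasp_force: 41.0
```

>>> apply_moves([
  {"claw": 1, "delta_pos": [-0.075, 0.186, 0], "yaw": 0},
  {"claw": 1, "delta_pos": [-0.075, 0.186, 0], "yaw": 0},
  {"claw": 1, "delta_pos": [0, 0, 0], "yaw": 0},
])

```text
clock: 14.72
eef_pos: [575.3, -4.8, 265.9]
tcp_rot: [-3.139, -0.0, 1.687]
contact_force: [-4.8, 0.9, 7.0]
opening: 0.179
grasp_force: 40.8
```

>>> apply_moves([
  {"claw": 1, "delta_pos": [-0.071, 0.187, 0], "yaw": 0},
  {"claw": 1, "delta_pos": [-0.071, 0.187, 0], "yaw": 0},
  {"claw": 1, "delta_pos": [0, 0, 0], "yaw": 0},
])

```text
clock: 15.1
eef_pos: [579.3, -5.8, 265.8]
tcp_rot: [-3.139, -0.0, 1.687]
contact_force: [-4.5, -0.3, 5.9]
opening: 0.184
grasp_force: 40.7
```

>>> apply_moves([
  {"claw": 1, "delta_pos": [-0.067, 0.188, 0], "yaw": 0},
  {"claw": 1, "delta_pos": [-0.067, 0.188, 0], "yaw": 0},
  {"claw": 1, "delta_pos": [0, 0, 0], "yaw": 0},
])

```text
clock: 15.48
eef_pos: [583.2, -6.7, 265.8]
tcp_rot: [-3.139, -0.0, 1.687]
contact_force: [-4.6, 0.2, 5.4]
opening: 0.18
grasp_force: 40.6
```

>>> apply_moves([
  {"claw": 1, "delta_pos": [-0.063, 0.19, 0], "yaw": 0},
  {"claw": 1, "delta_pos": [-0.063, 0.19, 0], "yaw": 0},
  {"claw": 1, "delta_pos": [0, 0, 0], "yaw": 0},
])

```text
clock: 15.85
eef_pos: [587.9, -7.7, 265.6]
tcp_rot: [3.142, 0.0, 1.687]
contact_force: [-2.2, -0.5, 0.5]
opening: 0.178
grasp_force: 39.9
```

>>> apply_moves([
  {"claw": 1, "delta_pos": [0, 0, 0.05], "yaw": 0},
  {"claw": 1, "delta_pos": [0, 0, 0.05], "yaw": 0},
  {"claw": 1, "delta_pos": [0, 0, 0], "yaw": 0},
])

```text
clock: 16.23
eef_pos: [587.8, -7.6, 264.7]
tcp_rot: [3.141, 0.0, 1.687]
contact_force: [-0.2, -1.1, -0.6]
opening: 0.18
grasp_force: 39.8
```

>>> apply_moves([
  {"claw": 1, "delta_pos": [0, 0, 0.06], "yaw": 0},
  {"claw": 1, "delta_pos": [0, 0, 0.06], "yaw": 0},
  {"claw": 1, "delta_pos": [0, 0, 0.06], "yaw": 0},
  {"claw": 1, "delta_pos": [0, 0, 0], "yaw": 0},
])

```text
clock: 16.73
eef_pos: [587.8, -7.5, 262.9]
tcp_rot: [-3.142, 0.0, 1.687]
contact_force: [-1.5, -1.6, -0.3]
opening: 0.182
grasp_force: 39.9
```

>>> apply_moves([
  {"claw": 1, "delta_pos": [0, 0, 0.06], "yaw": 0},
  {"claw": 1, "delta_pos": [0, 0, 0.06], "yaw": 0},
  {"claw": 1, "delta_pos": [0, 0, 0.06], "yaw": 0},
  {"claw": 1, "delta_pos": [0, 0, 0], "yaw": 0},
])

```text
clock: 17.23
eef_pos: [587.9, -7.6, 261.2]
tcp_rot: [3.141, 0.0, 1.687]
contact_force: [-0.9, -3.4, 1.6]
opening: 0.181
grasp_force: 39.9
```

>>> apply_moves([
  {"claw": 1, "delta_pos": [-0.05, 0, 0], "yaw": 0},
  {"claw": 1, "delta_pos": [0, 0, 0.08], "yaw": 0},
  {"claw": 1, "delta_pos": [0, 0, 0.08], "yaw": 0},
  {"claw": 1, "delta_pos": [0, 0, 0.08], "yaw": 0},
  {"claw": 1, "delta_pos": [0, 0, 0], "yaw": 0},
])

```text
clock: 17.85
eef_pos: [587.9, -8.0, 258.7]
tcp_rot: [3.141, -0.0, 1.687]
contact_force: [1.4, -0.8, -1.1]
opening: 0.174
grasp_force: 39.7
```

Free. Home is TCP ≈ 244; going on in 5 mm stages.

>>> apply_moves([
  {"claw": 1, "delta_pos": [0, 0, 0.1], "yaw": 0},
  {"claw": 1, "delta_pos": [0, 0, 0.1], "yaw": 0},
  {"claw": 1, "delta_pos": [0, 0, 0.1], "yaw": 0},
  {"claw": 1, "delta_pos": [0, 0, 0.1], "yaw": 0},
  {"claw": 1, "delta_pos": [0, 0, 0.1], "yaw": 0},
  {"claw": 1, "delta_pos": [0, 0, 0], "yaw": 0},
])

```text
clock: 18.6
eef_pos: [587.9, -8.0, 253.7]
tcp_rot: [3.141, 0.0, 1.687]
contact_force: [0.8, -0.7, -1.5]
opening: 0.182
grasp_force: 39.7
```

>>> apply_moves([
  {"claw": 1, "delta_pos": [0, 0, 0.1], "yaw": 0},
  {"claw": 1, "delta_pos": [0, 0, 0.1], "yaw": 0},
  {"claw": 1, "delta_pos": [0, 0, 0.1], "yaw": 0},
  {"claw": 1, "delta_pos": [0, 0, 0.1], "yaw": 0},
  {"claw": 1, "delta_pos": [0, 0, 0.1], "yaw": 0},
  {"claw": 1, "delta_pos": [0, 0, 0.1], "yaw": 0},
  {"claw": 1, "delta_pos": [0, 0, 0], "yaw": 0},
])

```text
clock: 19.48
eef_pos: [587.9, -8.0, 247.7]
tcp_rot: [3.142, 0.0, 1.687]
contact_force: [2.0, -1.8, -0.5]
opening: 0.177
grasp_force: 39.7
```

>>> apply_moves([
  {"claw": 1, "delta_pos": [0, 0, 0.1], "yaw": 0},
  {"claw": 1, "delta_pos": [0, 0, 0.1], "yaw": 0},
  {"claw": 1, "delta_pos": [0, 0, 0.06], "yaw": 0},
  {"claw": 1, "delta_pos": [0, 0, 0.04], "yaw": 0},
  {"claw": 1, "delta_pos": [0, 0, 0.04], "yaw": 0},
  {"claw": 1, "delta_pos": [0, 0, 0], "yaw": 0},
])

```text
clock: 20.23
eef_pos: [587.9, -8.0, 244.3]
tcp_rot: [3.142, 0.0, 1.687]
contact_force: [0.7, -0.6, -0.4]
opening: 0.178
grasp_force: 39.8
```

>>> apply_moves([
  {"claw": 1, "delta_pos": [0, 0, 0.04], "yaw": 0},
  {"claw": 1, "delta_pos": [0, 0, 0.04], "yaw": 0},
  {"claw": 1, "delta_pos": [0, 0, 0.04], "yaw": 0},
  {"claw": 1, "delta_pos": [0, 0, 0], "yaw": 0},
])

```text
clock: 20.72
eef_pos: [588.0, -8.1, 243.9]
tcp_rot: [3.141, 0.0, 1.687]
contact_force: [-0.8, -2.0, 7.8]
opening: 0.181
grasp_force: 41.1
```

>>> apply_moves([
  {"claw": 1, "delta_pos": [0, 0, -0.04], "yaw": 0},
  {"claw": 0.4, "delta_pos": [0, 0, 0], "yaw": 0},
  {"claw": 0.2, "delta_pos": [0, 0, 0], "yaw": 0},
  {"claw": 0.2, "delta_pos": [0, 0, 0], "yaw": 0},
  {"claw": 0.2, "delta_pos": [0, 0, -0.5], "yaw": 0},
  {"claw": 0.2, "delta_pos": [0, 0, -1.5], "yaw": 0},
  {"claw": 0.2, "delta_pos": [0, 0, -3], "yaw": 0},
  {"claw": 0.2, "delta_pos": [0, 0, -4], "yaw": 0},
])

```text
clock: 21.72
eef_pos: [587.6, -8.0, 334.9]
tcp_rot: [-3.141, -0.0, 1.687]
contact_force: [1.1, 0.6, -0.5]
opening: 0.398
grasp_force: 0.0
```

>>> apply_moves([
  {"claw": 0.2, "delta_pos": [-3, 0, -3], "yaw": 0},
  {"claw": 0.2, "delta_pos": [-4, 0, -2], "yaw": 0},
  {"claw": 0.2, "delta_pos": [0, 0, 0], "yaw": 0},
  {"claw": 0.2, "delta_pos": [0, 0, 0], "yaw": 0},
])

```text
clock: 22.22
eef_pos: [595.6, -77.4, 383.9]
tcp_rot: [3.141, -0.0, 1.686]
contact_force: [-0.2, -0.0, -1.1]
opening: 0.399
grasp_force: 0.0
```

Run:
```python
from h import *
w=grab('wrist'); s=r.sense(); print(s['eef_pos'],s['contact_force'],s['clock'],pinhead(w)); cv2.imwrite('pics/w5.png',w['img'])
h,sa,v=cv2.split(cv2.cvtColor(w['img'],cv2.COLOR_BGR2HSV)); P=cloud(w)
m=(h>20)&(h<35)&(sa>120)&(v>80)&(abs(P[...,2]-56)<5)
b=max(blobs(m,100),key=lambda b:b[0][4]); c=max(cv2.findContours(b[2].astype('uint8'),0,1)[0],key=len).reshape(-1,2)
print(cv2.minAreaRect(plane(w,c[:,0],c[:,1],56)[:,:2].astype('float32')))
```

```text
[595.55711301 -76.98857974 383.38340321] [0.1801799  0.55700163 0.46840058] 22.275 (np.float64(100.53862932792089), ((589.1821899414062, -8.882543563842773), (14.273426055908203, 14.469533920288086), 6.576863765716553), array([589.19732421,  -8.69936129, 100.53862933]), array([589.19827572,  -8.71360699,  99.5855692 ]), (np.float64(280.55120481927713), np.float64(129.84638554216866)))
((588.4721069335938, -9.348224639892578), (45.733726501464844, 45.655208587646484), 78.55477142333984)
```

View pics/w5.png

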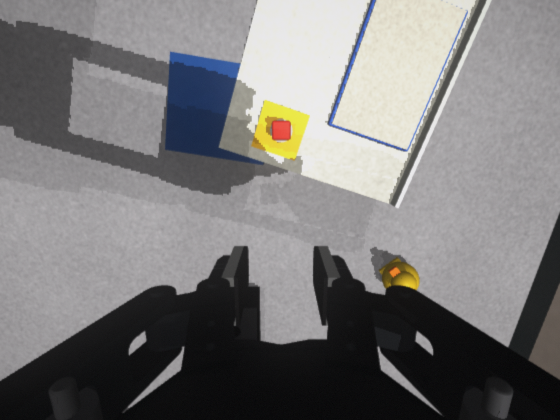

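The picture shows the pin's red head at (281,130), upright and centred on the yellow knuckle. Its top is at z ≈ 100 mm, which is the home height, and it is within about 1 mm of the knuckle's centre. The gripper is clear and nothing else has moved.

```bash
python3 -c "
from rig import r
print(r.sign_off())"
```

```text
the job is handed in; nothing more can be done
None
```

The tray is locked: the pin found the bracket's hole, its collar is seated on the knuckle, and it is released; the readings stayed under 15 N, nothing else moved in the last picture, and I handed the job in at about 22 s (no verdict came back).

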